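# Closing-time pointing check of the kitchen ledge

## Robot

A 6-joint arm with a two-finger parallel gripper is mounted at the origin on the work surface. World frame = base frame: x ahead of the robot, y to its left, z up, the work surface at z = 0. Lengths are in m, angles in rad, forces in N, time in s.
With the tool pointing down it reaches from about 0.3 to 0.875 m from the base axis. Payload 6.4 kg.
Tool frame: the origin (TCP) lies between the finger pads, 19 mm behind the fingertips; this is the grasp point; z points along the fingers, y is the line along which they close (so a half turn about z gives the same grasp; the last joint's range is limited). The gripper opens to 88 mm and grips with 3 to 60 N. Pads are 18 mm wide; open, the fingers measure 123 mm over their backs; the gripper's body (75 mm by 187 mm) begins 45 mm behind the grasp point.
Start: joints at [-1.415, 0.181, 1.607, -0, 1.354, -0.206], TCP at [0.204, -0.538, 0.257] pointing down, gripper open.
Joint ranges: [-2.99, 2.99], [-0.89, 2.07], [0.3, 2.58], [-1.14, 4.28], [0, 2.63], [-3.12, 3.12]. Speed limits (rad/s): [2.57, 2.57, 3.01, 3.14, 3.14, 3.14].

## Interface

Orientations are given as a unit quaternion [x, y, z, w].
In Python, from workcell import env gives the robot as it stands.
- The arm moves only by the tool play_rows, never from a script. Its argument "series" is one flat list of numbers, 7 for each row, row after row: the shift along the tool's x, y, z scaled (see below), then the turn, a rotation vector about the tool's x, y, z scaled (see below), then the opening, from 0 (shut) to 1 (fully open). A call has 1 to 20 rows; each row is the pose to reach, as a shift and turn from the pose commanded when the call began, along the tool's axes at that moment; what a row does not reach only later rows make up. The controller multiplies each number of a shift by 200 mm and each number of a turn by 45 degrees. A row lasts 1/12 s, in which the tool goes at most 41.7 mm and 7.16 degrees, less where a joint would pass 70% of its speed; a pose out of reach is approached as far as the arm can. A call with a number of a shift or a turn outside -1 to 1 is refused whole. A call with a gripper value outside its range is refused whole. The fingers move at their own pace and stop on an object; "newtons" is the grip in N (left out, the last holds). Time passes only in rows, so rows that repeat a pose let the fingers close. It gives the time, the measured TCP pose, the force, the opening and the grip force at its end, in the units of the state.
- env.sense(): the state, without advancing time (a new reading comes with each control period).
- env.snapshot(name): name is "scene" or "top" or "wrist"; returns (picture, depth): 480x640x3 uint8, red, green, blue; 480x640 float32, m along the optical axis (not along the pixel's ray), 0 where there is no reading.
- env.calibration(name): a dict with "mtx" (3x3 intrinsics, pixels), "origin" and "rotation" of the camera in the world. Camera axes: x right, y down, z forward; pixel columns grow to the right and rows downward; lengths in m; the calibration is good to about 2 mm. A picture is of the moment at which its call begins: read the wrist's pose just before it. calibration takes no time and is no camera call; for the wrist camera it gives the pose at the moment of the call.
- env.job_done(): hands the job in; it is judged then, once.
Trained networks look in the newest picture that a camera, given by its name, has taken for a name from the list of things; names that differ only in an ending like _2 or _b are one class to them, and where a whole thing is asked for, a point or a joint stands for the part that bears it (a point fixed in the world has none). Each returns a list of dicts, best first, with "score" (0 to 1); they miss things now and then, are a little off and sometimes report something else, mostly with a low value. They report only what shows in the picture. A call takes as long as a camera call. They do not tell look-alikes from the thing itself.
- env.outline_of(camera, thing): "mask" (480x640 bool, what is visible of it) and "box" ([left, top, right, bottom] in pixels, round what is visible of it).
The state is a dict: "time_s": time; "joint_positions": joint angles; "qd": joint speeds; "tau": joint torques, N m; "ee_pos": TCP position; "orientation": TCP orientation; "contact_force": force on the tool from outside, world axes, zero at the start; "ft_torque": the same for the moment, N m; "finger_gap": opening from 0.0 (shut) to 1.0 (fully open); "finger_force": force on a finger pad.
Only numpy, scipy, OpenCV 4.12 (cv2) and the standard library are available. Lean on these libraries where they do the work, as an engineer would, in place of code of your own. Each camera call takes 0.05 s, during which the arm holds its last target. There are 200 camera calls.

## Task

Do the closing-time pointing check of the kitchen ledge: with the fingers pointing straight down, point at the cork of the frosted white jar, then at the bowl of the green spoon rest, then at the middle of the steel egg ring, in that order, holding the fingertips about 3 cm above each for at least two seconds. Touch and move nothing, travel well above everything in between, and do not dip down over any of the other things. Finish still pointing at the egg ring, clear of it.

Things in the scene. Friction and masses are not known exactly. Their poses are not given: they have to be found in the camera images.
- frosted_jar: frosted, whitish translucent glass jar, 84 mm across and 132 mm tall with its cork stopper; loose; origin at the centre of its underside, z up
- frosted_jar_cork (a point): centre of the top face of the frosted jar's cork (cork 44 mm across), 132 mm above the jar's underside; first thing to point at
- spoon_rest: green ceramic spoon rest, 20 mm tall: a shallow round bowl 100 mm across with a flat 34 mm wide handle reaching to 118 mm from the bowl's centre along the body's -x; loose; origin under the centre of the bowl, z up
- spoon_rest_bowl (a point): point on the axis of the spoon rest's bowl, at the height of its rim (20 mm above its underside); second thing to point at, the 3 cm are counted from here
- egg_ring: open steel egg ring, 90 mm across, 3 mm wall, 20 mm tall, with a flat 14 mm wide tab reaching to 89 mm from the centre along the body's -x; loose; origin on the ring's axis at its underside, z up
- egg_ring_mid (a point): centre of the egg ring at the height of its upper rim (20 mm above its underside); third thing to point at, the 3 cm are counted from here
- amber_jar: look-alike: brown amber glass jar with cork, same shape and size as the frosted jar (84 mm across, 132 mm tall); not to be pointed at; loose; origin under its centre
- ramekin: white ceramic ramekin, round, 84 mm across, 48 mm tall; not to be pointed at; loose; origin under its centre
- molcajete: dark basalt molcajete (mortar bowl on three feet), 170 mm across, 100 mm tall; not to be pointed at; loose, heavy; origin under its centre
- pestle: dark basalt pestle standing on its broad end, 62 mm across, 92 mm tall; not to be pointed at; loose; origin under its centre
Mind the look-alikes: they are no part of the job. Of the things like the spoon_rest, leave any that is pink; of the rest the larger one is meant. Leave any blue look-alike of the frosted_jar alone.

How it is judged:
By the outcome, as a careful person would: the job done as asked, in the order asked, and still so for the second after the job is handed in, with the robot touching nothing.
It also fails if it takes over 56 s, if anything falls off the work surface, if the arm or the gripper's body presses on something with over 40 N, if the wrist force passes 120 N, or if a joint passes its speed limit or range.

## Working session

There is one attempt and no reset: what is moved stays moved. The work goes in short steps, Python scripts to look and compute and a tool call to move; the robot and the scene stay as the last step left them, time stands still between calls to the robot, and variables do not carry over. Pictures are saved under pics/ and viewed, at most 10 in all, crops included, and the job is handed in when it is done.

Besides the shell and the picture viewer there is one more tool, called after "Call:" as a command line: name --argument value ..., lists and objects as JSON in quotes. play_rows: Moves the arm, as the interface text tells. Shifts and turns lie within -1 to 1; 1 stands for 200 mm of shift or 45 degrees of turn. Its arguments: {"type":"object","properties":{"series":{"type":"array"},"newtons":{"type":"number"}},"required":["series"]}

```bash
mkdir -p pics; cat > h.py <<'E'
from workcell import env
import numpy as np, cv2
def cloud(cam, depth):
    c=env.calibration(cam); K=np.array(c["mtx"]); R=np.array(c["rotation"]); o=np.array(c["origin"])
    v,u=np.mgrid[:480,:640]
    p=np.stack([(u-K[0,2])/K[0,0]*depth,(v-K[1,2])/K[1,1]*depth,depth],-1)
    return p@R.T+o
E
python3 - <<'E'
from h import *
s=env.sense(); print(s["time_s"],s["ee_pos"],s["orientation"])
for n in ("top","scene"):
    p,d=env.snapshot(n); cv2.imwrite(f"pics/{n}.png",p[...,::-1]); np.savez(f"{n}.npz",p=p,d=d)
    P=cloud(n,d); c=env.calibration(n); print(n,np.round(c["origin"],3),np.round(c["rotation"],2).tolist(),c["mtx"][0][0])
    for t in ("frosted_jar","frosted_jar_cork","spoon_rest","egg_ring","amber_jar","ramekin","molcajete","pestle"):
        for o in env.outline_of(n,t):
            m=o["mask"]&(d>0); q=P[m]
            if len(q): print(t,round(o["score"],2),np.round(o["box"]).astype(int).tolist(),np.round(np.median(q,0),3),"ext",np.round(np.percentile(q,2,0),3),np.round(np.percentile(q,98,0),3))
            else: print(t,o["score"],o["box"],"nodepth")
E
```

```text
0.0 [ 0.20344816 -0.53728137  0.25654354] [ 9.83684171e-01  1.79901989e-01  1.75526838e-05 -8.52505806e-04]Traceback (most recent call last):
  File "<stdin>", line 5, in <module>
  File "h.py", line 7, in cloud
    return p@R.T+o
           ~^~~~
ValueError: matmul: Input operand 1 has a mismatch in its core dimension 0, with gufunc signature (n?,k),(k,m?)->(n?,m?) (size 4 is different from 3)
```

View pics/top.png

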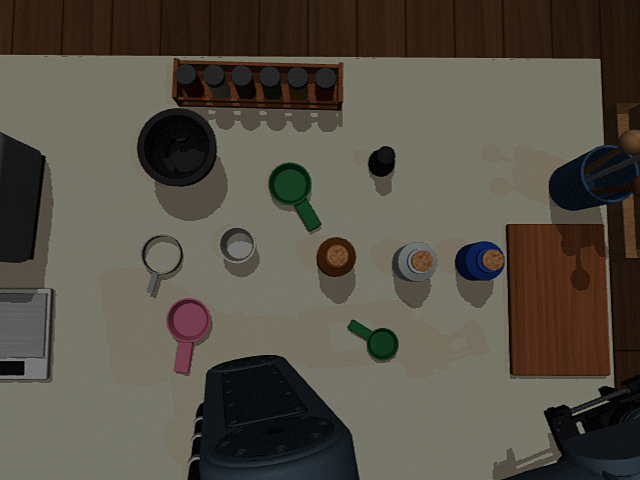

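The top view shows three jars: frosted white at (415,262), amber at (336,257) and blue at (480,260). The spoon rests are a large green one at (290,185), a small green one at (382,344) and a pink one at (189,320), and the egg ring is at (162,255). The frosted white jar and the larger green rest match the task. The calibration rotation is a quaternion, so I'll fix the helper.

```bash
sed -i 's/^import numpy.*/&\nfrom scipy.spatial.transform import Rotation/; s/R=np.array(c\["rotation"\])/R=Rotation.from_quat(c["rotation"]).as_matrix()/' h.py
python3 - <<'E'
from h import *
for n in ("top","scene"):
    p,d=env.snapshot(n); cv2.imwrite(f"pics/{n}2.png",p[...,::-1]); np.savez(f"{n}.npz",p=p,d=d)
    P=cloud(n,d); c=env.calibration(n); print(n,np.round(c["origin"],3),np.round(c["rotation"],3),c["mtx"][0][0])
    for t in ("frosted_jar","spoon_rest","egg_ring","amber_jar","ramekin","molcajete","pestle"):
        for o in env.outline_of(n,t):
            m=o["mask"]&(d>0); q=P[m]
            if len(q): print(t,round(o["score"],2),np.round(o["box"]).astype(int).tolist(),np.round(np.median(q,0),3),"ext",np.round(np.percentile(q,2,0),3),np.round(np.percentile(q,98,0),3))
            else: print(t,o["score"],o["box"],"nodepth")
p=cv2.imread("pics/top2.png")[130:290,130:510]
cv2.imwrite("pics/crop.png",cv2.resize(p,(760,320),interpolation=cv2.INTER_CUBIC))
E
```

```text
top [ 0.417 -0.062  1.14 ] [ 0.708 -0.705  0.03  -0.025] 497.26448422149105
frosted_jar 0.88 [392, 245, 438, 282] [ 0.457 -0.279  0.094] ext [ 0.42  -0.326  0.004] [ 0.496 -0.249  0.135]
frosted_jar 0.82 [453, 242, 506, 281] [ 0.459 -0.417  0.094] ext [ 0.422 -0.464  0.016] [ 0.497 -0.393  0.134]
spoon_rest 0.86 [171, 298, 210, 371] [0.317 0.215 0.01 ] ext [0.223 0.167 0.001] [0.374 0.252 0.022]
spoon_rest 0.58 [347, 320, 400, 360] [ 0.285 -0.218  0.007] ext [ 0.247 -0.256  0.   ] [ 0.321 -0.155  0.016]
egg_ring 0.76 [139, 235, 182, 294] [0.461 0.29  0.018] ext [0.396 0.23  0.   ] [0.519 0.317 0.023]
amber_jar 0.62 [316, 237, 355, 277] [ 0.466 -0.116  0.096] ext [ 0.432 -0.157  0.   ] [ 0.506 -0.081  0.135]
ramekin 0.6 [219, 228, 257, 263] [0.5   0.105 0.01 ] ext [0.46  0.062 0.002] [0.535 0.136 0.05 ]
molcajete 0.87 [139, 108, 220, 186] [0.713 0.235 0.066] ext [0.625 0.146 0.015] [0.777 0.298 0.103]
pestle 0.71 [317, 237, 354, 278] [ 0.467 -0.115  0.098] ext [ 0.432 -0.153  0.083] [ 0.506 -0.081  0.135]
pestle 0.6 [366, 147, 396, 175] [ 0.679 -0.22   0.058] ext [ 0.66  -0.248  0.011
[... 454 characters left out ...]
, 295, 209] [ 0.283 -0.213  0.007] ext [ 0.24  -0.252 -0.001] [ 0.327 -0.147  0.016]
spoon_rest 0.59 [411, 194, 444, 236] [0.314 0.218 0.009] ext [0.225 0.171 0.001] [0.376 0.256 0.021]
egg_ring 0.76 [434, 243, 469, 287] [0.451 0.286 0.013] ext [0.402 0.239 0.   ] [0.523 0.32  0.022]
amber_jar 0.86 [279, 214, 311, 266] [ 0.495 -0.108  0.087] ext [ 0.455 -0.149  0.01 ] [ 0.513 -0.073  0.133]
ramekin 0.92 [361, 247, 399, 282] [0.485 0.104 0.025] ext [ 0.459  0.066 -0.   ] [0.538 0.14  0.049]
molcajete 0.61 [399, 298, 486, 382] [0.687 0.235 0.07 ] ext [0.625 0.151 0.014] [0.782 0.302 0.102]
pestle 0.59 [220, 300, 248, 334] [ 0.705 -0.214  0.049] ext [ 0.677 -0.243  0.001] [ 0.72  -0.192  0.09 ]
```

View pics/scene2.png

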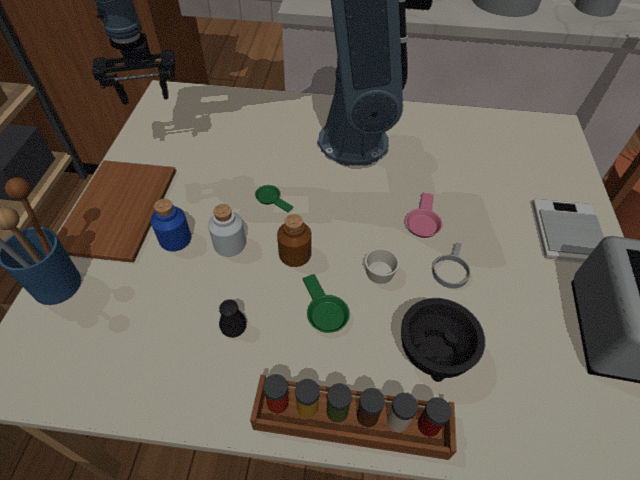

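View pics/crop.png

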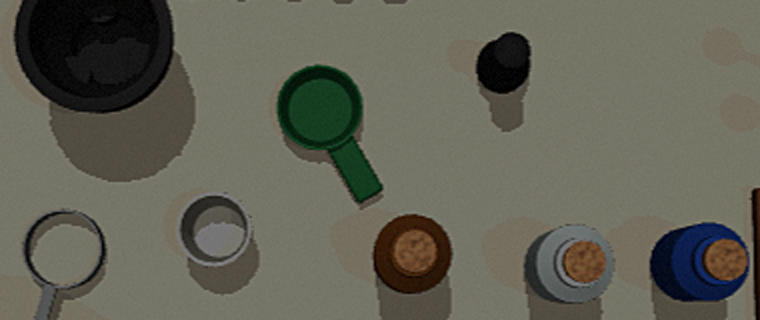

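Both views agree. The frosted jar is at top crop pixel (570,262), between amber and blue. The larger green rest is at (320,108) and the ring at (65,250). Next I'll measure the three points precisely in both views.

```bash
python3 - <<'E'
from h import *
from scipy.optimize import least_squares
def fit(q,r):
    f=lambda c:np.hypot(q[:,0]-c[0],q[:,1]-c[1])-r
    return least_squares(f,q.mean(0)[:2],loss="soft_l1",f_scale=.003)
for n in ("top","scene"):
    z=np.load(n+".npz"); P=cloud(n,z["d"]).reshape(-1,3); ok=z["d"].ravel()>0
    c=z["p"].reshape(-1,3).astype(int)
    near=lambda x,y,r:ok&(np.hypot(P[:,0]-x,P[:,1]-y)<r)
    q=P[near(.46,-.285,.06)&(P[:,2]>.124)]
    print(n,"cork",len(q),np.round((q.min(0)+q.max(0))/2,4),np.round(np.median(q,0),4),np.round(np.ptp(q,0),3))
    g=near(.65,-.0,.14)&(c[:,1]>1.4*c[:,0])&(c[:,1]>1.2*c[:,2])&(P[:,2]<.05); q=P[g]
    print(" green",np.round(q.min(0),3),np.round(q.max(0),3))
    xy=q[:,:2]; img=np.zeros((400,400),np.uint8)
    # bowl centre: rim points
    rim=q[q[:,2]>.0165]; 
    far=q[np.argmax(np.linalg.norm(q[:,:2]-[.645,-.0],axis=1))]
    s=fit(rim,.048); rr=np.hypot(*(rim[:,:2]-s.x).T); rim2=rim[rr<.056]; s=fit(rim2,.048)
    print(" bowl",len(rim),len(rim2),np.round(s.x,4),"r pct",np.round(np.percentile(np.hypot(*(rim2[:,:2]-s.x).T),[5,50,95]),3),"z",np.median(rim2[:,2]),"far",np.round(far,3),np.linalg.norm(far[:2]-s.x))
    q=P[near(.475,.275,.075)&(P[:,2]>.010)&(P[:,2]<.035)]
    s=fit(q,.0435); rr=np.hypot(*(q[:,:2]-s.x).T); q2=q[rr<.05]; s=fit(q2,.0435)
    print(" ring",len(q),len(q2),np.round(s.x,4),"r",np.round(np.percentile(np.hypot(*(q2[:,:2]-s.x).T),[5,50,95]),3),"z",np.percentile(q2[:,2],90))
    q=P[ok&(P[:,0]>.25)&(P[:,0]<.9)&(abs(P[:,1])<.5)&(P[:,2]>.15)]; print(" tall",len(q),np.round(q.min(0),2) if len(q) else "",np.round(q.max(0),2) if len(q) else "")
E
```

```text
top cork 352 [ 0.4594 -0.2897  0.1319] [ 0.4584 -0.2895  0.1318] [0.043 0.041 0.011]
 green [ 0.533 -0.084 -0.005] [0.693 0.034 0.027]
 bowl 383 302 [ 0.6383 -0.0152] r pct [0.043 0.046 0.049] z 0.019157249800589082 far [ 0.542 -0.08   0.011] 0.11576388586030954
 ring 339 268 [0.476  0.2735] r [0.042 0.043 0.048] z 0.021695670872188176
 tall 15736 [ 0.25 -0.46  0.27] [0.31 0.1  0.8 ]
scene cork 215 [ 0.4608 -0.2859  0.1298] [ 0.4634 -0.2846  0.1311] [0.043 0.044 0.011]
 green [ 0.537 -0.081 -0.001] [0.689 0.036 0.024]
 bowl 253 219 [ 0.6409 -0.0103] r pct [0.043 0.046 0.049] z 0.018996623974223525 far [ 0.55  -0.081  0.015] 0.11507934682634664
 ring 323 279 [0.4782 0.2782] r [0.041 0.043 0.046] z 0.020852295513615515
 tall 8098 [ 0.25 -0.06  0.25] [0.3  0.11 0.56]
```

The two views agree to within 4 mm, and sizes and heights match the text. Averaged targets: cork (0.460,-0.288), bowl (0.640,-0.013), ring (0.477,0.276). The required TCP z is 0.181 over the cork and 0.069 over the bowl and ring. I'll close the fingers, rise and head for the jar.

Call:
play_rows --series '[0,0,-0.1,0,0,0,0,0,0,-0.225,0,0,0,0,0.1,-0.04,-0.225,0,0,0,0,0.22,-0.1,-0.225,0,0,0,0,0.36,-0.16,-0.225,0,0,0,0,0.5,-0.22,-0.225,0,0,0,0,0.64,-0.28,-0.225,0,0,0,0,0.74,-0.33,-0.225,0,0,0,0,0.8,-0.35,-0.225,0,0,0,0,0.82,-0.36,-0.225,0,0,0,0,0.82,-0.36,-0.225,0,0,0,0,0.82,-0.36,-0.225,0,0,0,0]'

```text
time_s: 1.85
ee_pos: [0.331, -0.4131, 0.3024]
orientation: [0.984, 0.18, -0.0, 0.0]
contact_force: [0.7, 0.5, 0.2]
finger_gap: 0.114
finger_force: 0.0
```

```bash
cat > go.py <<'E'
from h import *
import sys
t=np.array(eval(sys.argv[1])); s=env.sense(); R=Rotation.from_quat(s["orientation"])
print(s["time_s"],np.round(s["ee_pos"],4),"gap",s["finger_gap"],"tilt",np.round(R.apply([0,0,1]),4),"shift",np.round(R.inv().apply(t-s["ee_pos"])/.2,3))
E
python3 go.py "[.46,-.288,.30]"
```

```text
1.85 [ 0.331  -0.4131  0.3024] gap 0.1139749875124624 tilt [-4.e-04 -4.e-04 -1.e+00] shift [ 0.824 -0.357  0.012]
```

Call:
play_rows --series '[0.06,-0.03,0,0,0,0,0,0.18,-0.08,0,0,0,0,0,0.32,-0.14,0,0,0,0,0,0.46,-0.2,0,0,0,0,0,0.6,-0.26,0,0,0,0,0,0.72,-0.31,0,0,0,0,0,0.79,-0.34,0,0,0,0,0,0.824,-0.357,0,0,0,0,0,0.824,-0.357,0,0,0,0,0,0.824,-0.357,0,0,0,0,0,0.824,-0.357,0,0,0,0,0]'

```text
time_s: 2.77
ee_pos: [0.4596, -0.2881, 0.3023]
orientation: [0.984, 0.179, -0.0, 0.0]
contact_force: [-0.2, 0.0, -0.4]
finger_gap: 0.005
finger_force: 0.0
```

```bash
python3 go.py "[.46,-.288,.181]"; python3 - <<'E'
from h import *
p,d=env.snapshot("wrist"); cv2.imwrite("pics/w1.png",p[...,::-1]); P=cloud("wrist",d).reshape(-1,3)
q=P[(d.ravel()>0)&(np.hypot(P[:,0]-.46,P[:,1]+.288)<.05)&(P[:,2]>.124)&(P[:,2]<.14)]
print(len(q),np.round((q.min(0)+q.max(0))/2,4),np.round(np.median(q,0),4),np.round(np.ptp(q,0),3))
E
```

```text
2.7667 [ 0.4596 -0.2881  0.3023] gap 0.004642800456219621 tilt [-4.e-04 -1.e-04 -1.e+00] shift [0.002 0.    0.607]
2531 [ 0.4585 -0.2881  0.129 ] [ 0.4593 -0.2878  0.1315] [0.043 0.043 0.01 ]
```

View pics/w1.png

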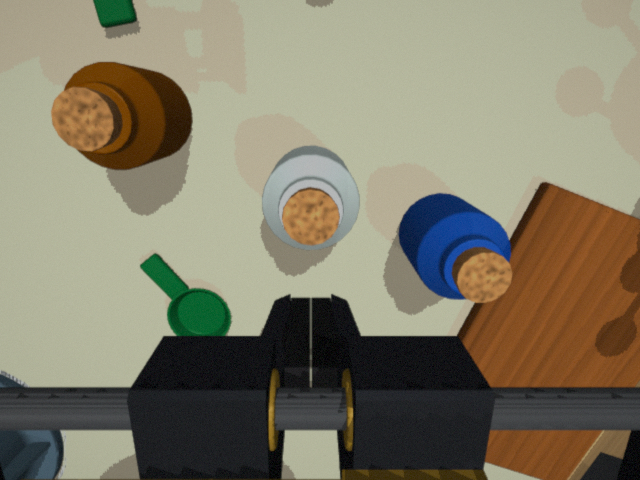

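The wrist view has the frosted jar's cork at (310,215), on the finger axis, and measures it at (0.459,-0.288,0.1315), which agrees. I'll descend and hold.

Call:
play_rows --series '[0,0,0.05,0,0,0,0,0,0,0.15,0,0,0,0,0,0,0.25,0,0,0,0,0,0,0.35,0,0,0,0,0,0,0.44,0,0,0,0,0,0,0.52,0,0,0,0,0,0,0.57,0,0,0,0,0,0,0.595,0,0,0,0,0,0,0.605,0,0,0,0,0,0,0.605,0,0,0,0,0,0,0.605,0,0,0,0,0,0,0.605,0,0,0,0,0,0,0.605,0,0,0,0,0,0,0.605,0,0,0,0]'

```text
time_s: 3.98
ee_pos: [0.4606, -0.2875, 0.1821]
orientation: [0.984, 0.18, 0.0, 0.001]
contact_force: [-0.3, 0.2, 0.2]
finger_gap: 0.006
finger_force: 0.0
```

Call:
play_rows --series '[0,0,0,0,0,0,0,0,0,0,0,0,0,0,0,0,0,0,0,0,0,0,0,0,0,0,0,0,0,0,0,0,0,0,0,0,0,0,0,0,0,0,0,0,0,0,0,0,0,0,0,0,0,0,0,0,0,0,0,0,0,0,0,0,0,0,0,0,0,0,0,0,0,0,0,0,0,0,0,0,0,0,0,0,0,0,0,0,0,0,0,0,0,0,0,0,0,0,0,0,0,0,0,0,0,0,0,0,0,0,0,0,0,0,0,0,0,0,0,0,0,0,0,0,0,0,0,0,0,0,0,0,0,0,0,0,0,0,0,0]'

```text
time_s: 5.65
ee_pos: [0.4603, -0.2873, 0.1814]
orientation: [0.984, 0.18, 0.0, 0.0]
contact_force: [0.0, -0.1, 0.5]
finger_gap: 0.003
finger_force: 0.0
```

Call:
play_rows --series '[0,0,0,0,0,0,0,0,0,0,0,0,0,0,0,0,0,0,0,0,0,0,0,0,0,0,0,0,0,0,0,0,0,0,0,0,0,0,0,0,0,0,0,0,0,0,0,0,0,0,0,0,0,0,0,0,0,0,0,0,0,0,0,0,0,0,0,0,0,0]'

```text
time_s: 6.48
ee_pos: [0.4603, -0.2873, 0.1814]
orientation: [0.984, 0.18, 0.0, 0.0]
contact_force: [0.6, 0.3, -0.1]
finger_gap: 0.002
finger_force: 0.0
```

```bash
python3 go.py "[.64,-.013,.30]"
```

```text
6.4833 [ 0.4603 -0.2873  0.1814] gap 0.0016767161804020294 tilt [ 0. -0. -1.] shift [ 1.326 -0.965 -0.593]
```

The cork hold lasted about 2.8 s. Next I'll rise and travel to the bowl, then look again with the wrist camera.

Call:
play_rows --series '[0,0,-0.1,0,0,0,0,0,0,-0.25,0,0,0,0,0,0,-0.4,0,0,0,0,0,0,-0.53,0,0,0,0,0,0,-0.6,0,0,0,0,0.05,-0.04,-0.6,0,0,0,0,0.14,-0.1,-0.6,0,0,0,0,0.25,-0.18,-0.6,0,0,0,0,0.36,-0.26,-0.6,0,0,0,0,0.47,-0.34,-0.6,0,0,0,0,0.56,-0.41,-0.6,0,0,0,0,0.63,-0.46,-0.6,0,0,0,0,0.66,-0.48,-0.6,0,0,0,0]'

```text
time_s: 7.57
ee_pos: [0.5503, -0.1476, 0.2997]
orientation: [0.983, 0.181, -0.001, -0.001]
contact_force: [0.1, -0.2, 0.3]
finger_gap: 0.008
finger_force: 0.0
```

Call:
play_rows --series '[0.05,-0.04,0,0,0,0,0,0.14,-0.1,0,0,0,0,0,0.25,-0.18,0,0,0,0,0,0.36,-0.26,0,0,0,0,0,0.47,-0.34,0,0,0,0,0,0.56,-0.41,0,0,0,0,0,0.63,-0.46,0,0,0,0,0,0.666,-0.485,0,0,0,0,0,0.666,-0.485,0,0,0,0,0,0.666,-0.485,0,0,0,0,0,0.666,-0.485,0,0,0,0,0,0.666,-0.485,0,0,0,0,0]'

```text
time_s: 8.57
ee_pos: [0.6396, -0.014, 0.3014]
orientation: [0.984, 0.179, -0.0, 0.0]
contact_force: [0.2, -0.7, 0.4]
finger_gap: 0.005
finger_force: 0.0
```

```bash
python3 go.py "[.64,-.013,.069]"; python3 - <<'E'
from h import *
p,d=env.snapshot("wrist"); cv2.imwrite("pics/w2.png",p[...,::-1]); P=cloud("wrist",d).reshape(-1,3)
c=p.reshape(-1,3).astype(int)
q=P[(d.ravel()>0)&(c[:,1]>1.4*c[:,0])&(c[:,1]>1.2*c[:,2])&(np.hypot(P[:,0]-.64,P[:,1]+.013)<.056)&(P[:,2]>.0165)&(P[:,2]<.04)]
from scipy.optimize import least_squares
s=least_squares(lambda k:np.hypot(q[:,0]-k[0],q[:,1]-k[1])-.0465,[.64,-.013],loss="soft_l1",f_scale=.003)
print(len(q),s.x,np.median(q[:,2]),np.ptp(q,0))
E
```

```text
8.5667 [ 0.6396 -0.014   0.3014] gap 0.005352301651462719 tilt [-3.e-04 -2.e-04 -1.e+00] shift [ 0.004 -0.004  1.162]
1582 [ 0.63855175 -0.01249018] 0.0190852092723216 [0.09723148 0.09768153 0.00518161]
```

View pics/w2.png

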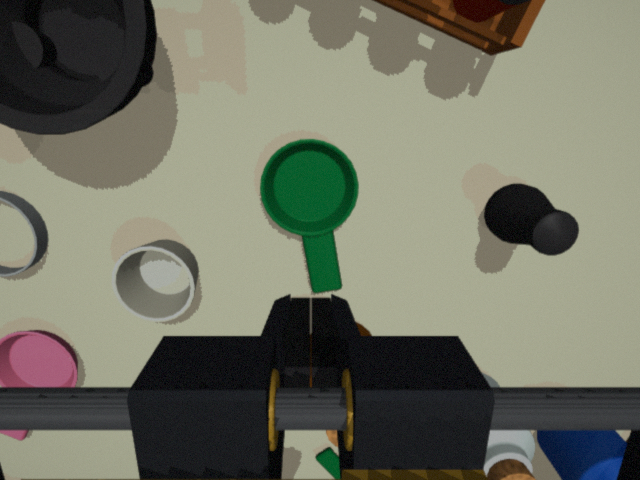

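The wrist view shows the large green bowl at (310,187), measured at (0.6386,-0.0125), in line with the TCP. I'll descend 0.2325 m in two parts and hold.

Call:
play_rows --series '[0,0,0.06,0,0,0,0,0,0,0.18,0,0,0,0,0,0,0.32,0,0,0,0,0,0,0.46,0,0,0,0,0,0.002,0.6,0,0,0,0,0,0.002,0.72,0,0,0,0,-0.004,-0.006,0.82,0,0,0,0,-0.004,-0.006,0.9,0,0,0,0,-0.004,-0.006,0.96,0,0,0,0,-0.004,-0.006,1.0,0,0,0,0]'

```text
time_s: 9.45
ee_pos: [0.6377, -0.0122, 0.0992]
orientation: [0.984, 0.18, -0.001, -0.0]
contact_force: [-0.2, 0.5, 0.5]
finger_gap: 0.009
finger_force: 0.0
```

```bash
python3 go.py "[.639,-.0127,.069]"
```

```text
9.45 [ 0.6377 -0.0122  0.0992] gap 0.009217127574994051 tilt [-2.4e-03  5.0e-04 -1.0e+00] shift [0.006 0.005 0.151]
```

Call:
play_rows --series '[0.004,0.003,0.05,0,0,0,0,0.004,0.003,0.1,0,0,0,0,0.004,0.003,0.135,0,0,0,0,0.004,0.003,0.155,0,0,0,0,0.004,0.003,0.155,0,0,0,0,0.004,0.003,0.155,0,0,0,0,0.004,0.003,0.155,0,0,0,0,0.004,0.003,0.155,0,0,0,0]'

```text
time_s: 10.12
ee_pos: [0.6404, -0.0124, 0.0712]
orientation: [0.984, 0.18, 0.001, 0.0]
contact_force: [-0.4, -0.9, -0.0]
finger_gap: 0.006
finger_force: 0.0
```

Call:
play_rows --series '[0,0,0,0,0,0,0,0,0,0,0,0,0,0,0,0,0,0,0,0,0,0,0,0,0,0,0,0,0,0,0,0,0,0,0,0,0,0,0,0,0,0,0,0,0,0,0,0,0,0,0,0,0,0,0,0,0,0,0,0,0,0,0,0,0,0,0,0,0,0,0,0,0,0,0,0,0,0,0,0,0,0,0,0,0,0,0,0,0,0,0,0,0,0,0,0,0,0,0,0,0,0,0,0,0,0,0,0,0,0,0,0,0,0,0,0,0,0,0,0,0,0,0,0,0,0,0,0,0,0,0,0,0,0,0,0,0,0,0,0]'

```text
time_s: 11.78
ee_pos: [0.6398, -0.0124, 0.0704]
orientation: [0.984, 0.18, -0.0, 0.0]
contact_force: [-0.2, -0.4, 0.8]
finger_gap: 0.005
finger_force: 0.0
```

Call:
play_rows --series '[0,0,0,0,0,0,0,0,0,0,0,0,0,0,0,0,0,0,0,0,0,0,0,0,0,0,0,0,0,0,0,0,0,0,0,0,0,0,0,0,0,0,0,0,0,0,0,0,0,0,0,0,0,0,0,0,0,0,0,0,0,0,0,0,0,0,0,0,0,0]'

```text
time_s: 12.62
ee_pos: [0.6398, -0.0123, 0.0704]
orientation: [0.984, 0.18, -0.0, 0.0]
contact_force: [-0.9, -0.1, -0.0]
finger_gap: 0.006
finger_force: 0.0
```

```bash
python3 go.py "[.477,.276,.27]"
```

```text
12.6167 [ 0.6398 -0.0123  0.0704] gap 0.0055818484016255015 tilt [-0. -0. -1.] shift [-0.251 -1.636 -0.998]
```

The bowl hold lasted 2.5 s with the tips 31 mm above the rim. Now I'll rise and travel to the egg ring.

Call:
play_rows --series '[0,0,-0.08,0,0,0,0,0,0,-0.22,0,0,0,0,0,0,-0.38,0,0,0,0,0,0,-0.54,0,0,0,0,0,0,-0.7,0,0,0,0,0,0,-0.84,0,0,0,0,0,0,-0.95,0,0,0,0,0,0,-1.0,0,0,0,0,-0.01,-0.06,-1.0,0,0,0,0,-0.03,-0.18,-1.0,0,0,0,0,-0.05,-0.32,-1.0,0,0,0,0,-0.07,-0.46,-1.0,0,0,0,0,-0.09,-0.6,-1.0,0,0,0,0,-0.11,-0.72,-1.0,0,0,0,0,-0.12,-0.79,-1.0,0,0,0,0,-0.125,-0.82,-1.0,0,0,0,0,-0.125,-0.82,-1.0,0,0,0,0]'

```text
time_s: 14.03
ee_pos: [0.5574, 0.1333, 0.2693]
orientation: [0.984, 0.181, -0.001, -0.0]
contact_force: [0.6, -0.2, 0.2]
finger_gap: 0.003
finger_force: 0.0
```

Call:
play_rows --series '[-0.01,-0.06,0,0,0,0,0,-0.03,-0.18,0,0,0,0,0,-0.05,-0.32,0,0,0,0,0,-0.07,-0.46,0,0,0,0,0,-0.09,-0.6,0,0,0,0,0,-0.11,-0.72,0,0,0,0,0,-0.12,-0.79,0,0,0,0,0,-0.126,-0.816,0,0,0,0,0,-0.126,-0.816,0,0,0,0,0,-0.126,-0.816,0,0,0,0,0,-0.126,-0.816,0,0,0,0,0,-0.126,-0.816,0,0,0,0,0]'

```text
time_s: 15.03
ee_pos: [0.4778, 0.2749, 0.2703]
orientation: [0.984, 0.179, 0.0, 0.0]
contact_force: [0.9, -0.4, 0.6]
finger_gap: 0.008
finger_force: 0.0
```

```bash
python3 go.py "[.477,.276,.069]"; python3 - <<'E'
from h import *
p,d=env.snapshot("wrist"); cv2.imwrite("pics/w3.png",p[...,::-1]); P=cloud("wrist",d).reshape(-1,3)
q=P[(d.ravel()>0)&(np.hypot(P[:,0]-.477,P[:,1]-.276)<.053)&(P[:,2]>.012)&(P[:,2]<.04)]
from scipy.optimize import least_squares
s=least_squares(lambda k:np.hypot(q[:,0]-k[0],q[:,1]-k[1])-.0435,[.477,.276],loss="soft_l1",f_scale=.003)
print(len(q),s.x,np.percentile(q[:,2],90),np.ptp(q,0))
E
```

```text
15.0333 [0.4778 0.2749 0.2703] gap 0.007836662225536082 tilt [ 0.e+00 -3.e-04 -1.e+00] shift [-0.002 -0.007  1.007]
1301 [0.47601982 0.27698255] 0.02023207045169545 [0.09607741 0.08916362 0.01004806]
```

View pics/w3.png

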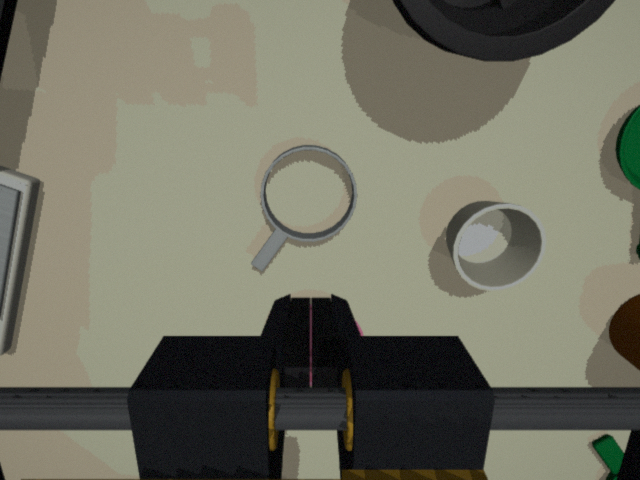

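The ring's centre is at (309,193), measured at (0.476,0.277), which agrees. I'll descend 0.2 m and hold.

Call:
play_rows --series '[-0.003,-0.01,0.06,0,0,0,0,-0.003,-0.01,0.18,0,0,0,0,-0.003,-0.01,0.32,0,0,0,0,-0.003,-0.01,0.46,0,0,0,0,-0.003,-0.01,0.6,0,0,0,0,-0.003,-0.01,0.72,0,0,0,0,-0.003,-0.01,0.82,0,0,0,0,-0.003,-0.01,0.9,0,0,0,0,-0.003,-0.01,0.96,0,0,0,0,-0.003,-0.01,0.99,0,0,0,0,-0.003,-0.01,1.0,0,0,0,0,-0.003,-0.01,1.0,0,0,0,0,-0.003,-0.01,1.0,0,0,0,0,-0.003,-0.01,1.0,0,0,0,0,-0.003,-0.01,1.0,0,0,0,0]'

```text
time_s: 16.33
ee_pos: [0.4765, 0.2778, 0.0714]
orientation: [0.984, 0.18, 0.001, -0.0]
contact_force: [-0.3, -0.2, -0.2]
finger_gap: -0.001
finger_force: 0.0
```

Call:
play_rows --series '[0,0,0,0,0,0,0,0,0,0,0,0,0,0,0,0,0,0,0,0,0,0,0,0,0,0,0,0,0,0,0,0,0,0,0,0,0,0,0,0,0,0,0,0,0,0,0,0,0,0,0,0,0,0,0,0,0,0,0,0,0,0,0,0,0,0,0,0,0,0,0,0,0,0,0,0,0,0,0,0,0,0,0,0,0,0,0,0,0,0,0,0,0,0,0,0,0,0,0,0,0,0,0,0,0,0,0,0,0,0,0,0,0,0,0,0,0,0,0,0,0,0,0,0,0,0,0,0,0,0,0,0,0,0,0,0,0,0,0,0]'

```text
time_s: 18.0
ee_pos: [0.4758, 0.2776, 0.0704]
orientation: [0.984, 0.18, 0.0, -0.0]
contact_force: [-0.6, 0.1, 0.6]
finger_gap: 0.007
finger_force: 0.0
```

Call:
play_rows --series '[0,0,0,0,0,0,0,0,0,0,0,0,0,0,0,0,0,0,0,0,0,0,0,0,0,0,0,0,0,0,0,0,0,0,0,0,0,0,0,0,0,0,0,0,0,0,0,0,0,0,0,0,0,0,0,0,0,0,0,0,0,0,0,0,0,0,0,0,0,0,0,0,0,0,0,0,0,0,0,0,0,0,0,0]'

```text
time_s: 19.0
ee_pos: [0.4758, 0.2775, 0.0704]
orientation: [0.984, 0.18, 0.0, 0.0]
contact_force: [-0.1, -0.1, -0.5]
finger_gap: 0.009
finger_force: 0.0
```

```bash
python3 go.py "[.4765,.2765,.069]"; python3 -c "
from h import *
p,d=env.snapshot('scene'); cv2.imwrite('pics/end.png',p[...,::-1])"
```

```text
19.0 [0.4758 0.2775 0.0704] gap 0.009480295501398799 tilt [ 0.  0. -1.] shift [0.001 0.006 0.007]
```

View pics/end.png

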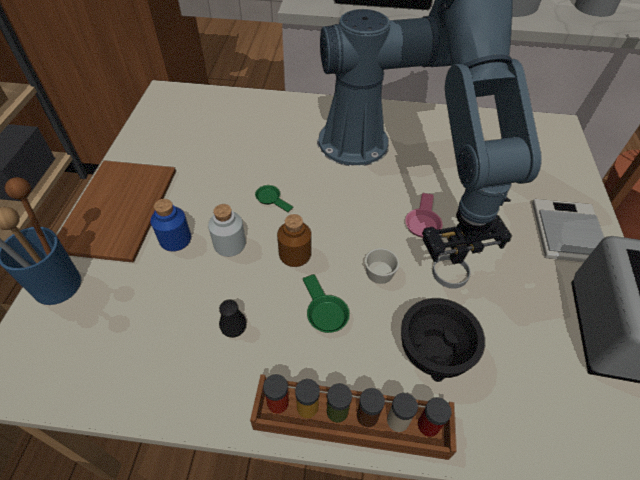

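The final scene view shows everything at its original pixels and the gripper above the ring at (452,268). The ring hold has lasted more than 2.5 s, so I'll hand in.

```bash
python3 -c "
from h import *
print(env.job_done())"
```

```text
the job is handed in; nothing more can be done
None
```

I pointed at the frosted jar's cork, the large green spoon rest's bowl and the egg ring in that order, tips about 3 cm above each for at least 2.5 s, moved nothing, and handed in at 19 s still over the ring.

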